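# Lay out a wooden hold on the sloped board

## Task

Tilt the bin forward as far as it goes and take out the rectangular wooden edge hold. Lay it on its back on the bench, screw-hole face up, and let go of it; then take it again and set it on the sloped board, still face up, with one of its long sides right up against the cleat so that it cannot slide, on the free half of the board beside the round hold. Leave the bin tilted out and everything else where it is.

Things in the scene. Friction and masses are not known exactly. Their poses are not given: they have to be found in the camera images.
- bin (a joint): tilt of the blue bin about its hinge, rad: 0 = upright in its housing (start), 0.65 = tilted fully forward against its stop. The hinge is stiff (about 0.3 N m): the bin stays where it is left. 172 mm wide, 84 mm deep; front panel 103 mm high, other walls 75 mm, floor 5 mm thick
- housing: fixed housing of the bin, 190 mm wide, 120 mm deep and 127 mm high; its top board, from 35 mm behind the bin's front face backwards, covers the hold while the bin is upright. Origin: on the bench under the middle of the bin's front face; x level into the housing, z up. The bench straight ahead of the robot, in front of the gap between housing and sloped board, is clear
- bin_hinge (a point): middle of the bin's hinge line: the bottom edge of its front face, 12 mm above the bench; fixed to the housing, axes as the housing's, y along the hinge. Tilting swings the bin's top towards -x
- bin_handle (a point): middle of the bin's handle, a round bar 10 mm thick and 90 mm long, along y, 45 mm in front of the bin's front face and 97 mm above the hinge (6 mm below the top of the front panel), on a short arm at each end; it moves and turns with the bin (axes of the bin: z up its front panel, x towards its back)
- edge_hold_centre (a point): centre of the wooden edge hold, a rectangular block 50 mm (x) by 68 mm (y, its long sides) by 22 mm (z) of about 60 g. z points out of its face, which has two screw holes; its plain back is at z = -11 mm. It starts inside the bin standing on a long side, face to the bin's front, x up, between two ribs on the bin floor (16 mm high, 24 mm apart)
- cleat_mid (a point): on the fixed sloped board: the point of the board's surface at the middle of the cleat, at the foot of the cleat's uphill side, 50 mm above the bench. x points up the slope (0.38 rad above level, the low end towards the robot), y along the cleat, z square out of the board. The cleat is 16 mm high, 18 mm thick and 300 mm long, as is the board across; the board reaches from x = -35 mm to x = +165 mm
- round_hold: round domed wooden hold, 60 mm across and 26 mm high, already lying on the sloped board against the cleat, on the half of the board with positive y (board axes, see cleat_mid); leave it where it is
- brush: paint brush lying on the bench between the sloped board and the bin housing, towards the back; leave it where it is
- driver: screwdriver lying near the left front of the bench; leave it where it is
- oil_jar: closed jar, 68 mm across and 100 mm high, at the back of the bench; leave it where it is
- tape_roll: roll of paper tape, 100 mm across and 25 mm high, lying at the back of the bench; leave it where it is
- sanding_block: cork sanding block 90 x 55 x 30 mm, on the bench to the robot's right; leave it where it is
- big_hold: domed grey climbing hold, 110 mm across and 58 mm high, on the bench to the robot's left; leave it where it is
- spanner: spanner lying on the bench to the robot's right; leave it where it is

How it is judged:
By the outcome, as a careful person would: the job done as asked, in the order asked, and still so for the second after the job is handed in, with the robot touching nothing.
It also fails if it takes over 72 s, if anything falls off the work surface, if the arm or the gripper's body presses on something with over 40 N, if the wrist force passes 120 N, or if a joint passes its speed limit or range.

## Robot

A 6-joint arm with a two-finger parallel gripper is mounted at the origin on the work surface. World frame = base frame: x ahead of the robot, y to its left, z up, the work surface at z = 0. Lengths are in m, angles in rad, forces in N, time in s.
With the tool pointing down it reaches from about 0.275 to 0.85 m from the base axis. Payload 19 kg.
Tool frame: the origin (TCP) lies midway between the tips of the shut fingers; the grasp point (between the pads) lies 19 mm behind it; z points along the fingers, y is the line along which they close (so a half turn about z gives the same grasp; the last joint's range is limited). The gripper opens to 85 mm and grips with 20 to 120 N. Pads are 22 mm wide; open, the fingers measure 114 mm over their backs; the gripper's body (76 mm by 85 mm) begins 54 mm behind the grasp point. The pads swing forward as they close: fully open they stand 13 mm farther back than shut.
Start: joints at [-1.434, 0.15, 1.437, -0, 1.554, -0.134], TCP at [0.154, -0.554, 0.231] pointing down, gripper open.
Joint ranges: [-2.8, 2.8], [-0.68, 2.1], [0.12, 2.68], [-1.39, 4.53], [0.16, 2.79], [-2.81, 2.81]. Speed limits (rad/s): [1.89, 1.89, 2.22, 3.01, 3.01, 3.01].

## Interface

Orientations are given as a rotation vector (axis times angle).
In Python, from workcell import robot gives the robot as it stands. Calls block until the motion is done:
- robot.move_pose(position, orientation): joint-space move of the TCP to a pose.
- robot.move_l(position, ori=None, vel=0.15, contact_N=None): straight line of the TCP; ori=None keeps the orientation; vel is the mean speed in m/s. With contact_N (N) it stops when the force on the tool has changed by that much, and returns True; else False.
- robot.movej(angles): joint-space move.
- robot.grip(opening, grasp_force=None): finger opening in m; grasp_force is the grip in N (None keeps the last); returns when the fingers have stopped.
- robot.sleep(seconds).
- robot.inverse_kinematics(position, orientation): joint angles nearest the present ones, or None.
- robot.observe(): the state.
- robot.camera(name): name is "scene" or "side" or "wrist"; returns (picture, depth): 420x560x3 uint8, red, green, blue; 420x560 float32, m along the optical axis (not along the pixel's ray), 0 where there is no reading.
- robot.camera_model(name): a dict with "fov_y" (degrees; the focal length in pixels is half the picture's height over the tangent of half this angle, whatever the lens; pixels are square), "cx", "cy" (the principal point, pixels), "extrinsics" (4x4, takes a point from world to camera coordinates). Camera axes: x right, y down, z forward; pixel columns grow to the right and rows downward; lengths in m; the calibration is good to about 2 mm. A picture is of the moment at which its call begins: read the wrist's pose just before it. camera_model takes no time and is no camera call; for the wrist camera it gives the pose at the moment of the call.
A pose or a line that the arm cannot do raises robot.MotionError and nothing moves.
- robot.finish_job(): hands the job in; it is judged then, once.
Trained networks look in the newest picture that a camera, given by its name, has taken for a name from the list of things; names that differ only in an ending like _2 or _b are one class to them, and where a whole thing is asked for, a point or a joint stands for the part that bears it (a point fixed in the world has none). Each returns a list of dicts, best first, with "conf" (0 to 1); they miss things now and then, are a little off and sometimes report something else, mostly with a low value. They report only what shows in the picture. A call takes as long as a camera call.
- robot.recognise(thing, camera): "bbox" ([left, top, right, bottom] in pixels, round what is visible of it).
- robot.cut_out(thing, camera): "region" (420x560 bool, what is visible of it) and "bbox" ([left, top, right, bottom] in pixels, round what is visible of it).
The state is a dict: "clock": time; "joints": joint angles; "qvel": joint speeds; "joint_efforts": joint torques, N m; "position": TCP position; "eef_rot": TCP orientation; "contact_force": force on the tool from outside, world axes, zero at the start; "ft_torque": the same for the moment, N m; "finger_gap": finger opening in m; "gripper_force": force on a finger pad.
Only numpy, scipy, OpenCV 4.12 (cv2) and the standard library are available. Lean on these libraries where they do the work, as an engineer would, in place of code of your own. Each camera call takes 0.05 s, during which the arm holds its last target. There are 200 camera calls.

## Working session

There is one attempt and no reset: what is moved stays moved. The work goes in short steps, each a Python script; the robot and the scene stay as the last script left them, time stands still between calls to the robot, and variables do not carry over. Pictures are saved under pics/ and viewed, at most 10 in all, crops included, and the job is handed in when it is done.

```bash
mkdir -p pics; ls; cat > h.py <<'E'
import numpy as np, cv2
from workcell import robot
from scipy.spatial.transform import Rotation as R
def shot(name,fn=None):
    m=robot.camera_model(name); p,d=robot.camera(name)
    if fn: cv2.imwrite('pics/'+fn,p[:,:,::-1])
    return p,d,m
def cloud(d,m):
    f=210/np.tan(np.radians(m['fov_y'])/2); E=np.array(m['extrinsics'])
    v,u=np.mgrid[:420,:560]
    P=np.stack([(u-m['cx'])/f*d,(v-m['cy'])/f*d,d],-1)
    W=(P-E[:3,3])@E[:3,:3]
    W[d<=0]=np.nan
    return W
def proj(P,m):
    f=210/np.tan(np.radians(m['fov_y'])/2); E=np.array(m['extrinsics'])
    c=np.atleast_2d(P)@E[:3,:3].T+E[:3,3]
    return np.c_[c[:,0]/c[:,2]*f+m['cx'],c[:,1]/c[:,2]*f+m['cy']]
E
python3 - <<'E'
from h import *
for c in ['scene','side']:
    p,d,m=shot(c,c+'0.png'); W=cloud(d,m)
    E=np.array(m['extrinsics']); print(c,m['fov_y'],m['cx'],m['cy'],(-E[:3,:3].T@E[:3,3]).round(3))
    for t in ['bin','bin_handle','housing','cleat_mid','round_hold','edge_hold_centre','brush']:
        for r in robot.cut_out(t,c)[:1]:
            w=W[r['region']]; w=w[~np.isnan(w[:,0])]
            print(t,round(r['conf'],2),np.round(r['bbox']),len(w), np.percentile(w,[2,50,98],axis=0).round(3).tolist() if len(w) else '')
E
```

```text
pics
scene 43.072644618570735 278.30929655639 216.59736724111943 [1.124 0.525 1.401]
bin 0.64 [204. 173. 244. 216.] 685 [[0.543, -0.274, 0.002], [0.599, -0.198, 0.101], [0.61, -0.121, 0.12]]
bin_handle 0.97 [201. 171. 247. 216.] 673 [[0.543, -0.272, 0.002], [0.599, -0.196, 0.101], [0.61, -0.121, 0.118]]
housing 0.92 [175. 171. 249. 256.] 3776 [[0.556, -0.283, 0.003], [0.671, -0.171, 0.116], [0.724, -0.094, 0.131]]
cleat_mid 0.89 [233. 262. 367. 372.] 6565 [[0.611, 0.079, 0.047], [0.712, 0.222, 0.08], [0.798, 0.365, 0.111]]
round_hold 0.91 [325. 318. 350. 336.] 366 [[0.633, 0.281, 0.068], [0.661, 0.31, 0.082], [0.683, 0.335, 0.092]]
edge_hold_centre 0.41 [325. 320. 349. 337.] 395 [[0.629, 0.283, 0.058], [0.661, 0.312, 0.082], [0.683, 0.337, 0.092]]
brush 0.8 [236. 227. 289. 274.] 685 [[0.522, -0.02, 0.005], [0.642, -0.0, 0.017], [0.712, 0.019, 0.025]]
side 51.543821973725265 279.0551532125512 202.05509987333116 [0.114 0.81  1.042]
bin 0.81 [272. 141. 301. 189.] 730 [[0.546, -0.275, 0.017], [0.595, -0.184, 0.077], [0.652, -0.104, 0.116]]
bin_handle 0.66 [191. 176. 210. 202.] 366 [[0.752, 0.017, 0.033], [0.772, 0.046, 0.097], [0.81, 0.079, 0.103]]
housing 0.57 [241. 129. 311. 200.] 2964 [[0.55, -0.282, 0.0], [0.64, -0.153, 0.101], [0.716, -0.091, 0.129]]
cleat_mid 0.88 [129. 185. 244. 296.] 6216 [[0.601, 0.081, 0.036], [0.697, 0.233, 0.075], [0.787, 0.368, 0.109]]
round_hold 0.68 [175. 255. 192. 275.] 324 [[0.625, 0.29, 0.064], [0.645, 0.317, 0.081], [0.67, 0.337, 0.091]]
edge_hold_centre 0.4 [271. 154. 282. 170.] 90 [[0.597, -0.249, 0.029], [0.637, -0.196, 0.066], [0.668, -0.139, 0.117]]
brush 0.96 [228. 197. 280. 225.] 512 [[0.518, -0.016, 0.002], [0.625, 0.004, 0.017], [0.704, 0.022, 0.023]]
```

View pics/scene0.png

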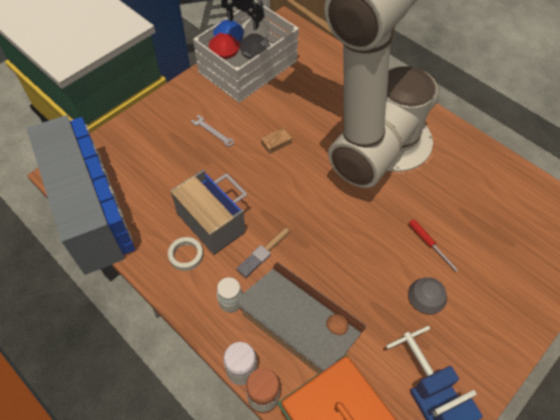

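View pics/side0.png

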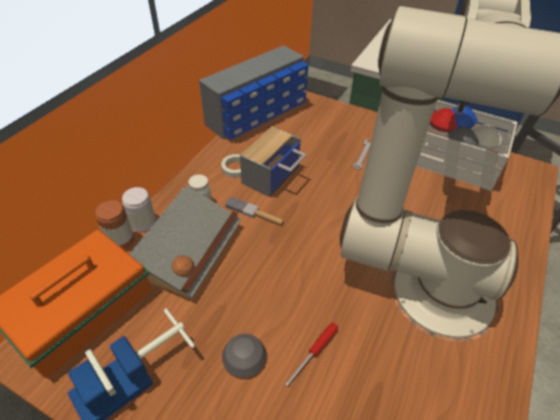

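```bash
python3 - <<'E'
from h import *
s=robot.observe(); print(s['clock'],s['eef_rot'],s['finger_gap'])
down=lambda yaw: (R.from_euler('z',yaw)*R.from_rotvec([np.pi,0,0])).as_rotvec()
print(R.from_rotvec(s['eef_rot']).as_matrix().round(2).tolist())
for n,pos in [('b',[0.47,-0.18,0.42]),('a',[0.55,0.2,0.42])]:
    best=min([y for y in (np.pi/2,-np.pi/2,0,np.pi)],key=lambda y: (lambda q: 9e9 if q is None else np.abs(np.array(q)-s['joints'])[5])(robot.inverse_kinematics(pos,down(y))))
    q=robot.inverse_kinematics(pos,down(best)); print(best,np.round(q,2))
    robot.move_pose(pos,down(best))
    p,d,m=shot('wrist','w%s.png'%n); W=cloud(d,m); np.savez('w%s.npz'%n,W=W,p=p)
    E=np.array(m['extrinsics']); print('cam',(-E[:3,:3].T@E[:3,3]).round(3),E[:3,:3].round(2).tolist(),robot.observe()['clock'])
    for t in ['bin','bin_handle','housing','cleat_mid','round_hold','brush','edge_hold_centre']:
        for r in robot.cut_out(t,'wrist')[:1]:
            w=W[r['region']]; w=w[~np.isnan(w[:,0])]
            print(t,round(r['conf'],2),np.round(r['bbox']),len(w), np.percentile(w,[2,50,98],axis=0).round(3).tolist() if len(w) else '')
E
```

```text
0.8 [-3.11280631e+00 -4.24001180e-01  3.52620588e-05] 0.08529656836341737
[[0.96, 0.27, -0.0], [0.27, -0.96, 0.0], [-0.0, -0.0, -1.0]]
1.5707963267948966 [-0.52  0.01  1.21  0.    1.92 -0.52]
cam [ 0.47  -0.114  0.563] [[1.0, -0.0, -0.0], [-0.0, -0.96, 0.27], [-0.0, -0.27, -0.96]] 2.75
bin 0.89 [338.  97. 429. 235.] 6270 [[0.547, -0.272, 0.014], [0.599, -0.173, 0.075], [0.668, -0.105, 0.117]]
bin_handle 0.63 [340.  96. 426. 235.] 6115 [[0.547, -0.271, 0.016], [0.599, -0.172, 0.077], [0.668, -0.105, 0.117]]
housing 0.57 [338.  85. 506. 249.] 18489 [[0.551, -0.28, 0.016], [0.65, -0.181, 0.127], [0.714, -0.099, 0.129]]
cleat_mid 0.17 [494.   2. 554.  16.] 650 [[0.761, 0.006, 0.002], [0.776, 0.009, 0.036], [0.8, 0.023, 0.072]]
round_hold 0.72 [316.   3. 462.  41.] 3701 [[0.518, -0.021, 0.01], [0.634, -0.003, 0.019], [0.707, 0.017, 0.022]]
brush 0.87 [314.   6. 459.  40.] 3649 [[0.518, -0.022, 0.011], [0.635, -0.004, 0.019], [0.707, 0.017, 0.022]]
edge_hold_centre 0.65 [385. 144. 417. 197.] 1141 [[0.626, -0.234, 0.033], [0.634, -0.2, 0.067], [0.649, -0.168, 0.069]]
1.5707963267948966 [ 0.
[... 204 characters left out ...]
.049], [0.604, -0.1, 0.105]]
bin_handle 0.82 [308. 332. 320. 371.] 240 [[0.597, -0.174, 0.014], [0.602, -0.124, 0.049], [0.604, -0.1, 0.102]]
housing 0.57 [306. 318. 398. 392.] 4258 [[0.6, -0.143, 0.004], [0.662, -0.098, 0.073], [0.72, -0.091, 0.129]]
cleat_mid 0.71 [310.   5. 486. 248.] 34834 [[0.604, 0.082, 0.04], [0.71, 0.233, 0.081], [0.79, 0.367, 0.111]]
round_hold 0.91 [339.  47. 388.  97.] 1818 [[0.628, 0.282, 0.067], [0.651, 0.308, 0.084], [0.678, 0.334, 0.091]]
brush 0.84 [258. 260. 379. 290.] 2234 [[0.519, -0.018, 0.007], [0.635, 0.002, 0.019], [0.706, 0.02, 0.022]]
edge_hold_centre 0.33 [260. 258. 380. 290.] 2417 [[0.517, -0.02, 0.001], [0.632, 0.002, 0.019], [0.707, 0.02, 0.022]]
```

```bash
python3 - <<'E'
from h import *
W=np.load('wb.npz')['W']; w=W.reshape(-1,3)
g=w[np.isfinite(w[:,0])]
t=g[(abs(g[:,2]-0.128)<.006)&(g[:,0]>.5)&(g[:,1]<-.05)&(g[:,1]>-.32)]
print('top',cv2.minAreaRect((t[:,:2]*1000).astype(np.float32)),np.median(t[:,2]))
f=g[(g[:,2]>.03)&(g[:,2]<.09)&(g[:,0]>.57)&(g[:,0]<.612)&(g[:,1]<-.1)&(g[:,1]>-.27)]
A=np.c_[f[:,1:],np.ones(len(f))]
for _ in range(5):
    c=np.linalg.lstsq(A,f[:,0],rcond=None)[0]; r=f[:,0]-A@c; k=abs(r)<.004; f=f[k];A=A[k]
print('front x=',c,len(f))
h=g[(g[:,2]>.09)&(g[:,2]<.125)&(g[:,0]>.53)&(g[:,0]<.58)&(g[:,1]<-.1)&(g[:,1]>-.27)]
print('handle',cv2.minAreaRect((h[:,:2]*1000).astype(np.float32)),np.percentile(h,[2,50,98],axis=0).round(4).tolist())
W=np.load('wa.npz')['W']; w=W.reshape(-1,3); g=w[np.isfinite(w[:,0])]
b=g[(g[:,0]>.58)&(g[:,0]<.85)&(g[:,1]>.07)&(g[:,1]<.26)&(g[:,2]>.03)]
s=b[b[:,0]>.68];
for _ in range(4):
    c=np.linalg.lstsq(np.c_[s[:,:2],np.ones(len(s))],s[:,2],rcond=None)[0]; r=s[:,2]-np.c_[s[:,:2],np.ones(len(s))]@c; s=s[abs(r)<.003]
n=np.array([-c[0],-c[1],1]);n/=np.linalg.norm(n)
print('slope',c,np.arctan(np.hypot(c[0],c[1])),'yaw of uphill',np.arctan2(c[1],c[0]),len(s))
h=(b-[0,0,c[2]])@n
for lo,hi in[(.1,.12),(.14,.16),(.2,.22),(.24,.26)]:
    k=(b[:,1]>lo)&(b[:,1]<hi)
    q=b[k&(h>.012)]; print(lo,'cleat top x',np.percentile(q[:,0],[1,50,99]).round(4),'z',np.median(q[:,2]).round(4),'h',np.median(h[k&(h>.012)]).round(4), 'board x', np.percentile(b[k&(abs(h)<.003)][:,0],[1,99]).round(4))
al=g[(g[:,0]>.58)&(g[:,0]<.85)&(g[:,1]>.0)&(g[:,1]<.5)]; hh=(al-[0,0,c[2]])@n; al=al[abs(hh)<.003]
print('board xy',cv2.minAreaRect((al[:,:2]*1000).astype(np.float32)))
E
```

```text
top ((655.5399169921875, -191.79994201660156), (190.44573974609375, 120.98566436767578), 84.6321792602539) 0.12774125873394154
front x= [ 9.26614681e-02 -2.37956455e-04  6.13147439e-01] 1228
handle ((564.8684692382812, -183.3633575439453), (100.15335845947266, 38.54636764526367), 85.04867553710938) [[0.5437, -0.2316, 0.11], [0.5531, -0.1817, 0.1139], [0.5784, -0.1338, 0.1162]]
slope [ 0.39671992  0.03897885 -0.21026606] 0.3793249685304865 yaw of uphill 0.09793848243216041 13620
0.1 cleat top x [0.6247 0.6338 0.6432] z 0.0624 h 0.0159 board x [0.6171 0.7999]
0.14 cleat top x [0.6206 0.6297 0.6383] z 0.0626 h 0.0159 board x [0.6131 0.7962]
0.2 cleat top x [0.5804 0.5969 0.6219] z 0.4862 h 0.4163 board x [0.6071 0.7901]
0.24 cleat top x [0.6114 0.6197 0.6286] z 0.0626 h 0.0158 board x [0.6032 0.7861]
board xy ((696.3899536132812, 191.4294891357422), (387.7904052734375, 220.78268432617188), 88.3330307006836)
```

View pics/wb.png

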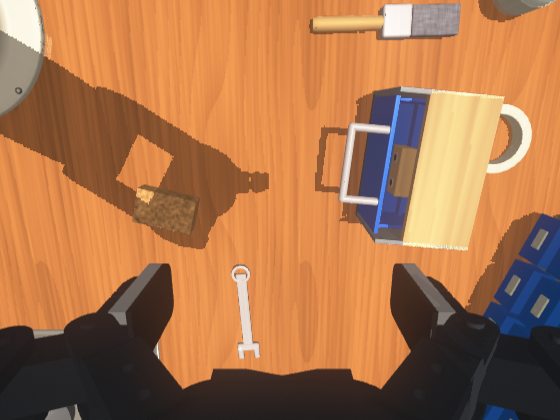

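View pics/wa.png

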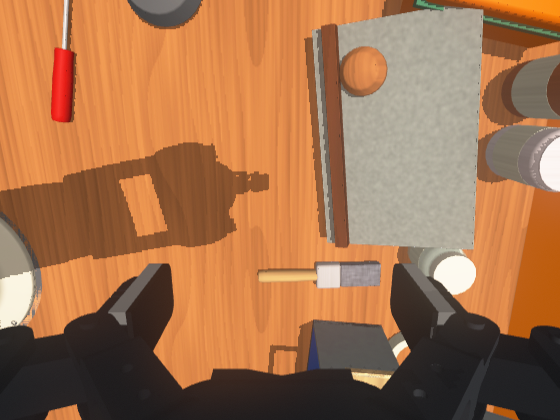

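```bash
cat >> h.py <<'E'
yh=-0.093; H0=np.array([.5958,-.1862,.012])
def binR(th): return R.from_euler('z',yh)*R.from_euler('y',-th)   # top towards -x
def binp(p,th): return H0+binR(th).apply(p)
def tool(Rf,x,z): # tool axes x,z given in frame Rf
    z=np.array(z,float);z/=np.linalg.norm(z); x=np.array(x,float);x-=z*(x@z);x/=np.linalg.norm(x)
    return (Rf*R.from_matrix(np.c_[x,np.cross(z,x),z])).as_rotvec()
E
python3 - <<'E'
from h import *
assert np.allclose(binp([-.045,0,.097],.65)[2],.062,atol=.001)
pose=lambda th,k=1.: (binp([-.045,0,.097],th)+(binR(th*k)).apply([0,0,-.014]), tool(binR(th*k),[0,1,0],[0,0,-1]))
for k in(1.,.6):
    print(k,[None if (q:=robot.inverse_kinematics(*pose(t,k))) is None else np.round(q,2).tolist() for t in(0,.3,.68)])
p,o=pose(0)
robot.grip(.038,20)
robot.move_pose(p+[0,0,.09],o); robot.move_l(p,o,vel=.12)
robot.grip(0.0,25); s=robot.observe(); print(s['finger_gap'],s['gripper_force'],s['contact_force'],s['clock'])
th=0
f0=np.array(s['contact_force'])
while th<.72:
    th+= .1 if th<.58 else .02
    robot.move_l(*pose(th),vel=.1); f=np.array(robot.observe()['contact_force'])
    print(round(th,2),f.round(1))
    if np.linalg.norm(f-f0)>25 : break
robot.sleep(.1); s=robot.observe(); print(s['finger_gap'],s['clock'])
shot('scene','scene1.png')
E
```

```text
1.0 [[-0.45, 0.24, 1.61, -0.0, 1.29, -0.36], [-0.54, 0.05, 1.91, 0.16, 0.92, -0.53], [-0.7, -0.08, 2.24, 0.79, 0.53, -1.21]]
0.6 [[-0.45, 0.24, 1.61, -0.0, 1.29, -0.36], [-0.51, 0.11, 1.82, 0.08, 1.05, -0.45], [-0.6, -0.01, 2.06, 0.29, 0.74, -0.69]]
0.008427912726413873 24.489009976387024 [-6.80220769  1.12476935  6.70318789] 8.3667
0.1 [-2.9  0.2  2. ]
0.2 [-2.4  4.9  2. ]
0.3 [ 1.7  4.8 -1.8]
0.4 [ 5.1  5.  -7.3]
0.5 [ 5.3  3.6 -6.8]
0.6 [ 0.6  2.5 -2. ]
0.62 [-2.6  3.  -1. ]
0.64 [ 5.9  4.2 -3.1]
0.66 [12.4  4.3 -7.1]
0.68 [ 7.6  9.7 12.6]
0.7 [ 4.5 15.5 31.4]
0.008568247377672493 11.3833
```

```bash
python3 - <<'E'
from h import *
pose=lambda th,k=1.: (binp([-.045,0,.097],th)+(binR(th*k)).apply([0,0,-.014]), tool(binR(th*k),[0,1,0],[0,0,-1]))
robot.move_l(*pose(.66),vel=.1)
robot.grip(.036); p,o=pose(.66); robot.move_l(p+binR(.66).apply([0,0,.11]),o,vel=.2)
# view pose for the hold
th=.65; a=.25; tz=np.array([-np.sin(a),0,-np.cos(a)])
o=tool(binR(th),[-1,0,0],tz)
c=binp([.0415,-.015,.046],th); v=c-binR(th).apply(tz)*.12
q=robot.inverse_kinematics(v,o); print(np.round(q,2), c)
robot.grip(.085); robot.move_pose(v,o)
p,d,m=shot('wrist','w2.png'); W=cloud(d,m); np.savez('w2.npz',W=W,p=p)
for t in ['edge_hold_centre','bin']:
    for r in robot.cut_out(t,'wrist')[:1]:
        w=W[r['region']]; w=w[~np.isnan(w[:,0])]; b=binR(th).inv().apply(w-H0)
        print(t,round(r['conf'],2),np.round(r['bbox']),len(w), np.percentile(b,[2,50,98],axis=0).round(4).tolist())
print(robot.observe()['clock'])
E
```

```text
[-0.57 -0.04  1.79  0.21  1.05 -2.13] [ 0.59958345 -0.20161798  0.07373509]
edge_hold_centre 0.65 [237. 180. 336. 221.] 3325 [[0.0295, -0.0441, 0.0146], [0.0417, -0.012, 0.056], [0.0565, 0.0202, 0.0582]]
bin 0.75 [161.  48. 454. 265.] 36449 [[-0.0444, -0.0819, 0.0041], [0.0255, 0.0056, 0.0462], [0.0824, 0.0817, 0.104]]
14.5167
```

View pics/w2.png

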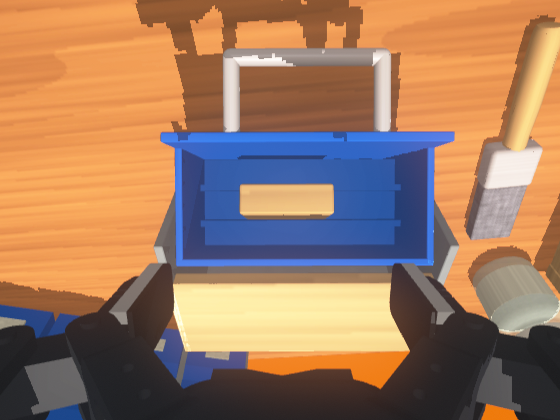

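```bash
python3 - <<'E'
from h import *
th=.65; a=.25; tz=np.array([-np.sin(a),0,-np.cos(a)]); B=binR(th)
o=tool(B,[-1,0,0],tz)
c=binp([.0425,-.012,.046],th); g=c+B.apply(tz)*.028
print(robot.move_l(g-B.apply(tz)*.06,o,vel=.2), robot.move_l(g,o,vel=.08,contact_N=12))
f0=np.array(robot.observe()['contact_force'])
robot.grip(.055,40); s=robot.observe(); print(s['finger_gap'],s['gripper_force'],np.array(s['contact_force'])-f0,s['position']-g)
robot.move_l(g+B.apply([0,0,.07]),o,vel=.12)
robot.move_l(g+B.apply([0,0,.07])+[-.02,0.02,.12],o,vel=.2)
s=robot.observe(); print(s['finger_gap'],s['gripper_force'],s['clock'],s['position'])
# feasibility of laying poses
for x in(.36,.42,.48):
  for y in(.0,.06):
    print(x,y,[(ph, None if (q:=robot.inverse_kinematics([x,y,.05],tool(R.identity(),[np.cos(ph),0,np.sin(ph)],[np.sin(ph),0,-np.cos(ph)]))) is None else np.round(q,1).tolist()) for ph in(.7,.9,1.05)])
E
```

```text
False False
0.06761382063253736 44.53240156173706 [-0.60495982  0.30031728 -0.36235436] [ 3.33961653e-05 -5.55272304e-05  1.45716805e-04]
0.06746167903006095 44.91338789463043 17.8 [ 0.54911697 -0.17565998  0.22268164]
0.36 0.0 [(0.7, None), (0.9, None), (1.05, None)]
0.36 0.06 [(0.7, None), (0.9, None), (1.05, None)]
0.42 0.0 [(0.7, [-0.4, -0.5, 2.5, 0.5, 0.5, 0.8]), (0.9, [-0.5, -0.5, 2.6, 1.2, 0.4, 0.1]), (1.05, None)]
0.42 0.06 [(0.7, [-0.1, -0.4, 2.5, 0.1, 0.4, 1.4]), (0.9, None), (1.05, None)]
0.48 0.0 [(0.7, [-0.3, -0.3, 2.4, 0.5, 0.4, 0.9]), (0.9, [-0.3, -0.3, 2.5, 1.5, 0.3, -0.2]), (1.05, [-0.4, -0.2, 2.6, 2.2, 0.4, -0.9])]
0.48 0.06 [(0.7, [-0.1, -0.2, 2.4, 0.1, 0.3, 1.4]), (0.9, None), (1.05, [-0.1, -0.2, 2.6, 2.9, 0.3, -1.4])]
```

```bash
python3 - <<'E'
from h import *
for x in(.38,.43):
  for y in(.0,.05):
    for ph in (.8,.95,1.05):
      tz=np.array([-np.sin(ph),0,-np.cos(ph)]); o=tool(R.identity(),[-np.cos(ph),0,np.sin(ph)],tz)
      print(x,y,ph,[None if (q:=robot.inverse_kinematics(np.array([x,y,h])+tz*.028,o)) is None else np.round(q,2).tolist() for h in(.15,.03)])
E
```

```text
0.38 0.0 0.8 [[-0.13, 0.33, 1.64, -0.1, 1.97, -1.7], [-0.13, 0.48, 1.71, -0.09, 1.74, -1.68]]
0.38 0.0 0.95 [[-0.12, 0.42, 1.59, -0.12, 2.07, -1.7], [-0.12, 0.58, 1.65, -0.11, 1.86, -1.67]]
0.38 0.0 1.05 [[-0.12, 0.47, 1.57, -0.13, 2.14, -1.7], [-0.12, 0.64, 1.61, -0.11, 1.94, -1.67]]
0.38 0.05 0.8 [[-0.05, 0.33, 1.64, -0.04, 1.97, -1.62], [-0.05, 0.49, 1.71, -0.03, 1.75, -1.61]]
0.38 0.05 0.95 [[-0.04, 0.42, 1.59, -0.04, 2.08, -1.62], [-0.04, 0.58, 1.64, -0.04, 1.87, -1.61]]
0.38 0.05 1.05 [[-0.04, 0.48, 1.56, -0.04, 2.15, -1.62], [-0.04, 0.64, 1.6, -0.04, 1.95, -1.61]]
0.43 0.0 0.8 [[-0.12, 0.42, 1.51, -0.09, 2.01, -1.69], [-0.12, 0.56, 1.58, -0.09, 1.79, -1.67]]
0.43 0.0 0.95 [[-0.11, 0.51, 1.46, -0.11, 2.12, -1.7], [-0.11, 0.65, 1.51, -0.1, 1.92, -1.67]]
0.43 0.0 1.05 [[-0.11, 0.56, 1.43, -0.12, 2.19, -1.7], [-0.11, 0.71, 1.47, -0.11, 2.0, -1.67]]
0.43 0.05 0.8 [[-0.04, 0.42, 1.51, -0.03, 2.01, -1.61], [-0.04, 0.57, 1.57, -0.03, 1.8, -1.61]]
0.43 0.05 0.95 [[-0.04, 0.51, 1.46, -0.04, 2.13, -1.61], [-0.04, 0.66, 1.51, -0.03, 1.93, -1.61]]
0.43 0.05 1.05 [[-0.04, 0.56, 1.43, -0.04, 2.2, -1.62], [-0.04, 0.72, 1.46, -0.04, 2.01, -1.61]]
```

```bash
python3 - <<'E'
from h import *
ph=.9; tz=np.array([-np.sin(ph),0,-np.cos(ph)]); o=tool(R.identity(),[-np.cos(ph),0,np.sin(ph)],tz)
P=lambda x,z: np.array([x,0.,z])+tz*.028
robot.move_pose(P(.39,.16),o); robot.move_l(P(.39,.055),vel=.2)
s=robot.observe(); print(s['finger_gap'],s['clock'])
print(robot.move_l(P(.39,.030),vel=.04,contact_N=4))
s=robot.observe(); p=s['position']-tz*.028; print('pad',p,s['contact_force'])
robot.grip(.06,20)
z0=p[2]; r=.0424; a0=np.arcsin(min(z0/r,.99)); ex=p[0]-r*np.cos(a0)
for z in (.036,.032,.028,.025):
    a=np.arcsin(z/r); st=robot.move_l(P(ex+r*np.cos(a),z),vel=.05,contact_N=25)
    s=robot.observe(); print(z,st,np.round(s['contact_force'],1),s['finger_gap'])
    if st: break
p,d,m=shot('side','side2.png'); print(s['clock'])
cv2.imwrite('pics/side2c.png',cv2.resize(p[130:330,200:400,::-1],(600,600)))
E
```

```text
0.06722102261282431 19.4667
True
pad [ 3.90008357e-01 -5.65493304e-05  4.10398852e-02] [-0.32849005 -0.50182057  4.06709976]
0.036 False [-1.1  0.3  9.1] 0.06760044507243965
0.032 False [-1.7 -0.7  7.8] 0.06740372131937918
0.028 False [-0.7  0.7  7.7] 0.06725550013070652
0.025 False [-1.7  1.3  8.6] 0.06709642900671405
21.325
```

View pics/side2c.png

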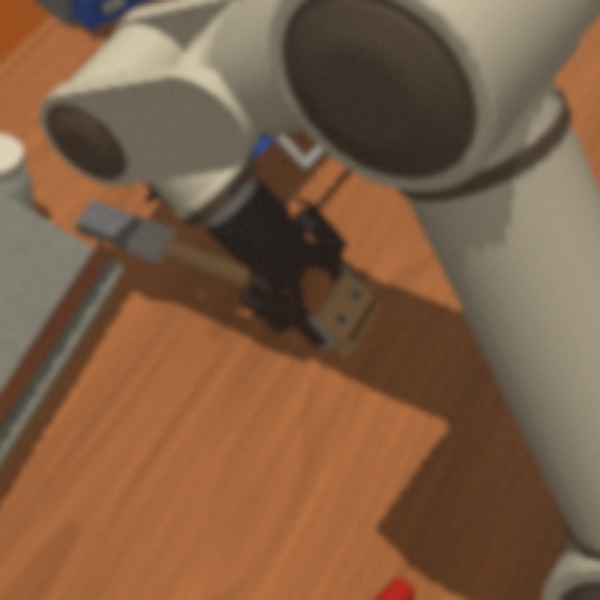

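```bash
python3 - <<'E'
from h import *
ph=.9; tz=np.array([-np.sin(ph),0,-np.cos(ph)])
robot.grip(.085); robot.sleep(.3); s=robot.observe()
robot.move_l(s['position']-tz*.08,vel=.2)
o=tool(R.identity(),[-1,0,0],[0,0,-1])
robot.move_pose([.44,0,.17],o)
p,d,m=shot('wrist','w3.png'); W=cloud(d,m)
for r in robot.cut_out('edge_hold_centre','wrist')[:2]:
    w=W[r['region']]; w=w[np.isfinite(w[:,0])]; 
    t=w[(w[:,2]>.012)&(w[:,2]<.035)]
    print(round(r['conf'],2),np.round(r['bbox']),len(w),len(t),np.percentile(w,[2,50,98],axis=0).round(4).tolist(),cv2.minAreaRect((t[:,:2]*1000).astype(np.float32)))
print(robot.observe()['clock'])
E
```

```text
0.77 [236. 116. 330. 182.] 5447 5366 [[0.3823, -0.0328, 0.0208], [0.4052, -0.0009, 0.0228], [0.4301, 0.0319, 0.0244]] ((406.70172119140625, -0.480499267578125), (48.93901824951172, 68.0269546508789), 0.01127939485013485)
0.41 [  0. 279. 180. 420.] 2258 125 [[0.4978, -0.2069, 0.0105], [0.5059, -0.1711, 0.0716], [0.6394, -0.0993, 0.0771]] ((600.8107299804688, -107.64274597167969), (15.07758617401123, 24.16820526123047), 85.57469940185547)
23.7917
```

View pics/w3.png

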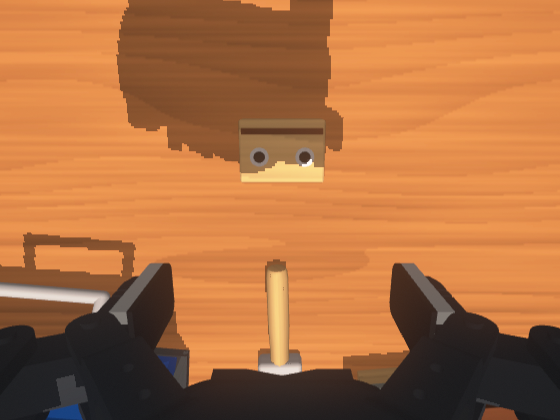

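```bash
cat >> h.py <<'E'
Rb=R.from_euler('z',.099)*R.from_euler('y',-.379)
F=np.array([.645,.15,.0515]); n=Rb.apply([0,0,1]); up=Rb.apply([1,0,0]); ob=tool(Rb,[-1,0,0],[0,0,-1])
E
python3 - <<'E'
from h import *
o=tool(R.identity(),[-1,0,0],[0,0,-1])
robot.move_pose([.4065,-.0005,.05],o)
print(robot.move_l([.4065,-.0005,-.004],o,vel=.06,contact_N=5)); zg=robot.observe()['position'][2]
robot.grip(.055,40); s=robot.observe(); print(zg,s['finger_gap'],s['gripper_force'],s['contact_force'])
robot.move_l([.4065,-.0005,.17],vel=.2)
G=lambda x,h: F+up*(.025+x)+n*(h+zg)
robot.move_pose(G(.009,.09),ob)
robot.move_l(G(.009,.02),vel=.15)
f0=np.array(robot.observe()['contact_force'])
print('down',robot.move_l(G(.009,-.008),vel=.03,contact_N=5)); s=robot.observe()
h=(s['position']-F)@n-zg; print('h',h,np.array(s['contact_force'])-f0,s['finger_gap'])
robot.move_l(G(.009,h+.0012),vel=.03); 
print('slide',robot.move_l(G(-.008,h+.0012),vel=.03,contact_N=6)); s=robot.observe()
x=(s['position']-F)@up-.025; print('x',x,np.array(s['contact_force'])-f0,s['clock'])
E
```

```text
False
-0.0037207422674947373 0.06713787547882523 43.72346341609955 [-3.05713672 -0.4197574   7.85235514]
down True
h -0.00070390524460883 [-0.90313259  1.34214341  3.7767237 ] 0.06685459876126114
slide True
x -0.0024005419981103296 [1.50655099 1.19682944 2.88257285] 29.8
```

```bash
python3 - <<'E'
from h import *
s=robot.observe(); p=np.array(s['position']); f0=np.array(s['contact_force'])
print(robot.move_l(p-n*.004,vel=.02,contact_N=4))
p=np.array(robot.observe()['position'])
print(robot.move_l(p-up*.004,vel=.02,contact_N=10)); s=robot.observe()
print((np.array(s['position'])-p)@up, np.array(s['contact_force'])-f0)
robot.grip(.085); robot.sleep(.2); p=np.array(robot.observe()['position'])
robot.move_l(p+n*.1-up*.03,vel=.2)
p,d,m=shot('wrist','w4.png'); W=cloud(d,m)
for t in ['edge_hold_centre','round_hold']:
  for r in robot.cut_out(t,'wrist')[:1]:
    w=W[r['region']]; w=w[np.isfinite(w[:,0])]; b=Rb.inv().apply(w-F); tt=b[b[:,2]>.018]
    print(t,round(r['conf'],2),np.round(r['bbox']),np.percentile(b,[2,50,98],axis=0).round(4).tolist(),cv2.minAreaRect((tt[:,:2]*1000).astype(np.float32)))
print(robot.observe()['clock'])
E
```

```text
True
True
-0.00011437919784444647 [0.34007157 0.54319872 0.22497334]
edge_hold_centre 0.92 [227. 220. 338. 300.] [[-0.0019, -0.033, 0.0157], [0.0203, -0.0002, 0.0219], [0.046, 0.0322, 0.0234]] ((22.395530700683594, -0.3627586364746094), (68.31946563720703, 49.591102600097656), 89.85822296142578)
round_hold 0.86 [462. 224. 560. 303.] [[0.0013, 0.1278, 0.003], [0.0221, 0.147, 0.0216], [0.0497, 0.1749, 0.0265]] ((27.486988067626953, 155.08984375), (48.563941955566406, 46.30746078491211), 3.440762758255005)
31.5667
```

View pics/w4.png

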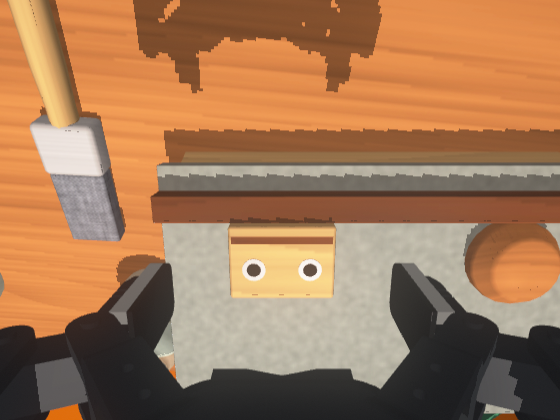

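```bash
python3 - <<'E'
from h import *
robot.grip(0.0,20)
G=lambda x,h: F+up*x+n*h
robot.move_l(G(.072,.06),ob,vel=.2); robot.move_l(G(.072,.009),vel=.12); robot.sleep(.2)
f0=np.array(robot.observe()['contact_force'])
for x in np.arange(.066,.0519,-.001):
    robot.move_l(G(x,.009),vel=.03); robot.sleep(.1); f=(np.array(robot.observe()['contact_force'])-f0)@up
    print(round(x,3),round(f,1),end='; ')
    if f>8: break
robot.move_l(G(.072,.009),vel=.1); robot.move_l(G(.06,.13),vel=.25)
p,d,m=shot('wrist','w5.png'); W=cloud(d,m)
for r in robot.cut_out('edge_hold_centre','wrist')[:1]:
    w=W[r['region']]; w=w[np.isfinite(w[:,0])]; b=Rb.inv().apply(w-F); tt=b[b[:,2]>.018]
    print(cv2.minAreaRect((tt[:,:2]*1000).astype(np.float32)),np.median(tt[:,2]))
b=Rb.inv().apply(W.reshape(-1,3)-F); k=(b[:,2]>.012)&(b[:,2]<.018)&(abs(b[:,0])<.03)&(b[:,1]>.045)&(b[:,1]<.1); print('cleat top edge x',np.percentile(b[k,0],[1,99]))
print(robot.observe()['clock'])
E
```

```text
0.066 0.4; 0.065 -1.3; 0.064 1.0; 0.063 0.6; 0.062 0.6; 0.061 0.8; 0.06 0.2; 0.059 -0.3; 0.058 7.1; 0.057 10.4; ((22.746618270874023, -0.4734611511230469), (68.15350341796875, 49.37394332885742), 89.9946517944336) 0.02196769436418395
cleat top edge x [-0.01941752 -0.00250905]
38.325
```

```bash
python3 - <<'E'
from h import *
robot.move_pose([.40,0.05,.35],tool(R.identity(),[-1,0,0],[0,0,-1]))
shot('scene','scene9.png')
E
```

```text
(no output)
```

View pics/scene9.png

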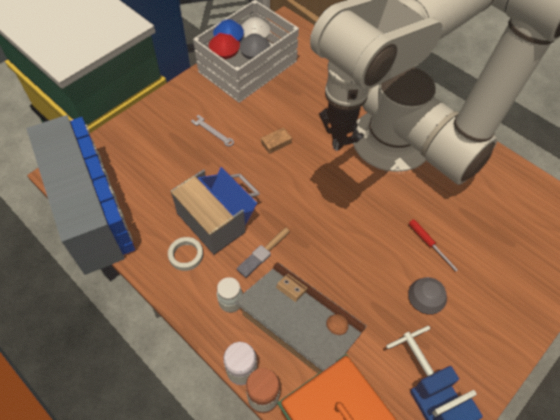

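The bin is tilted out at (228,195). The edge hold sits face up against the cleat at (291,287), with the round hold at (338,324), and everything else is where it was.

```bash
python3 -c "
from workcell import robot
print(robot.finish_job())"
```

```text
the job is handed in; nothing more can be done
None
```

The job is handed in: the bin is tilted fully forward, the edge hold was laid face up on the bench and let go, and it now sits face up with a long side against the cleat on the free half of the board; nothing else shows as moved in the last picture.

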